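Bring the scribed mark under the punch

ROBOT

A 6-joint arm with a two-finger parallel gripper is mounted at the origin on a cart in front of the work surface, level with it; the furniture and walls round the work are solid. World frame = base frame: x ahead of the robot, y to its left, z up, the work surface at z = 0. Lengths are in m, angles in degrees, forces in N, time in s.
With the tool pointing down it reaches from about 0.4 to 0.825 m from the base axis. Payload 7 kg.
Tool frame: the origin (TCP) lies at the centre of the arm's flange, where the gripper is bolted on; the fingertips stand 178 mm ahead of it and the grasp point (between the pads) lies 159 mm ahead of it (r.tips_ahead is the z of the fingertips in the tool frame, in m); z points along the fingers, y is the line along which they close (so a half turn about z gives the same grasp; the last joint's range is limited). The gripper opens to 88 mm and grips with 3 to 60 N. Pads are 19 mm wide; open, the fingers measure 130 mm over their backs; the gripper's body (78 mm by 193 mm) begins 47 mm behind the grasp point.
Start: joints at [16.507, 20.546, 0.682, 0, -70.136, -16.507], TCP at [0.675, -0, 0.405] pointing down, gripper open.
Joint ranges: [-176.03, 176.03], [-82.01, 121.73], [-58.28, 71.71], [-173.87, 95.51], [-174.79, -0.11], [-173.66, 173.66]. Speed limits (degrees/s): [136.94, 136.94, 172.46, 180, 180, 180].

INTERFACE

Orientations are given as [roll, pitch, yaw] about the fixed x, y, z axes, in that order (R = Rz(yaw) Ry(pitch) Rx(roll)).
In Python, from plant import r gives the robot as it stands. The module is installed in compiled form; this text tells all that it offers.
- The arm moves only by the shell command python3 -m pendant 'ROWS' [FORCE]. ROWS is JSON, a list that holds one entry, the list of rows, each a list of 7 numbers: the shift along the tool's x, y, z in m, then the turn, a rotation vector about the tool's x, y, z in degrees, then the gripper command: -1 is shut, 1 is fully open, values between are in proportion. A call has 1 to 5 rows; each row is the pose to reach, as a shift and turn from the pose commanded when the call began, along the tool's axes at that moment; what a row does not reach only later rows make up. A row lasts 1/10 s, in which the tool goes at most 50 mm and 8.59 degrees, less where a joint would pass 70% of its speed; a pose out of reach is approached as far as the arm can. A call with a gripper value outside its range is refused whole. The fingers move at their own pace and stop on an object; FORCE is the grip in N (left out, the last holds). Time passes only in rows, so rows that repeat a pose let the fingers close. It gives the time, the measured TCP pose, the force, the opening and the grip force at its end, in the units of the state.
- r.get_state(): the state, without advancing time (a new reading comes with each control period).
- r.capture(name): name is "scene" or "side" or "wrist"; returns the picture (480x640x3 uint8, red, green, blue); there is no depth.
- r.camera_params(name): a dict with "fx", "fy", "cx", "cy" (pixels), "R" (3x3) and "t" (3): a world point X has camera coordinates R X + t. Camera axes: x right, y down, z forward; pixel columns grow to the right and rows downward; lengths in m; the calibration is good to about 2 mm. A picture is of the moment at which its call begins: read the wrist's pose just before it. camera_params takes no time and is no camera call; for the wrist camera it gives the pose at the moment of the call.
- r.close_job(): hands the job in; it is judged then, once.
The state is a dict: "time_s": time; "joints": joint angles; "qd": joint speeds; "joint_torque": joint torques, N m; "tcp_pos": TCP position; "eef_rot": TCP orientation; "contact_force": force on the tool from outside, world axes, zero at the start; "moment": the same for the moment, N m; "gripper_width": finger opening in m; "gripper_force": force on a finger pad.
Only numpy, scipy, OpenCV 4.12 (cv2) and the standard library are available. Lean on these libraries where they do the work, as an engineer would, in place of code of your own. Each camera call takes 0.05 s, during which the arm holds its last target. There are 200 camera calls.

TASK

Lay the aluminium bar, marked end first, on the pair of rails of the small bench press that puts it close below the punch, slide it in until the scribed cross is exactly under the punch point, and let go of it. Then push the press's top knob down gently until the punch point bears on the mark, and let the knob come back up; leave the bar lying there on its mark and do not shift the other things.

Things in the scene. Friction and masses are not known exactly. Their poses are not given: they have to be found in the camera images.
- bar: loose bar of plain aluminium box section, 160 mm long (x), 40 mm wide (y), 20 mm high, about 0.2 kg (hidden variation). Origin: centre of its underside; x runs along it towards the marked end, z up. It starts flat on the bench with the marked end pointing right and a little away from the robot. Grip it across its 40 mm width near the plain end (x = -80 mm).
- mark (a point): centre of the dark scribed cross with a dot on the bar's top face, 55 mm from the marked end (bar frame x = +25, y = 0, z = 20 mm); the cross line reaches over the full width of the bar.
- press: grey bench marking press, fixed; place and yaw vary. Origin on the bench under the punch axis; x points along the rails in the way the bar slides in, to the robot's right, z up. Base 120 mm wide, 12 high, x = -50 to 110. Two upright aluminium cheeks, x = -38 to 55, inner faces 43 mm apart, outer 59, tops z = 98 with a dark line across at x = 0. Column behind from x = 77 mm; no end stop before it.
- cover_front (a point): lower front edge of the press's overhanging cover, middle (press x = -105, z = 214 mm). Cover: 74 mm wide, z = 214 to 260. Under it the head, 62 wide, z = 166 to 214, front x = -65, and the ram's nose tube, radius 17, underside z = 130. A gripper at the bar's plain end must lean back, fingers pointing forward and down 35 to 45 degrees off vertical, to clear them.
- punch_tip (a point): point of the punch, at the lower end of the ram, on the press's vertical axis (press x = y = 0); z = 98 mm at rest, 8 mm above the top of a bar on the upper rails. It moves down with the ram.
- knob_top (a point): top centre of the black palm knob (36 mm wide) on the ram, above the cover; z = 300 mm at rest.
- rail_mouth (a point): midway between the front ends of the upper rails, level with their tops (press x = -38, y = 0, z = 70 mm). The rails are ledges 7.5 mm wide inside the cheeks, as long as these. Flared guide lips (z = 68 to 98 mm, opening to y = +-27 at x = -55) lead in here; the way in is open above. With the mark under the punch the bar's plain end stands out to press x = -105 mm, 67 mm before the rails.
- rail_low (a point): the same point of the lower pair of rails (press z = 26 mm): a bar there lies too low for the punch to reach.
- ram (a joint): ram travel in m, 0 = up at rest, grows downwards to 0.014. A spring of 150 N/m lifts it: pushing takes about 3 N at first and 4 N after 8 mm, where the point meets a bar on the upper rails; the force then rises steeply. 5 to 15 N on the mark is right; 25 N would spoil the work. It returns by itself.
- bearing: bystander: ball bearing, 47 mm wide, 14 mm high; origin at the centre of its underside
- tape_measure: bystander: red tape measure, 40x80x68 mm; origin at the centre of its underside
- spanner_17: bystander: steel spanner, 37x233x8 mm, long along y; origin at the centre of its underside
- nut_big: bystander: rusty hexagon nut, 28x24x13 mm; origin at the centre of its underside

How it is judged:
By the outcome, as a careful person would: the job done as asked, in the order asked, and still so for the second after the job is handed in, with the robot touching nothing.
It also fails if it takes over 48 s, if anything falls off the work surface, if the arm or the gripper's body presses on something with over 40 N, if the wrist force passes 120 N, or if a joint passes its speed limit or range.

## Working session

There is one attempt and no reset: what is moved stays moved. The work goes in short steps, Python scripts to look and compute and a shell command to move; the robot and the scene stay as the last step left them, time stands still between calls to the robot, and variables do not carry over. Pictures are saved under pics/ and viewed, at most 10 in all, crops included, and the job is handed in when it is done.

```bash
mkdir -p pics
cat > h.py <<'E'
import numpy as np, cv2
from plant import r
from scipy.spatial.transform import Rotation as Ro
def snap(n,f):
    P=r.camera_params(n); im=r.capture(n); cv2.imwrite(f'pics/{f}.png',im[:,:,::-1]); np.savez(f'pics/{f}.npz',**P); return im,P
def load(f): return dict(np.load(f'pics/{f}.npz'))
def ray(P,u,v):
    R=np.array(P['R']);t=np.array(P['t']); d=R.T@np.array([(u-P['cx'])/P['fx'],(v-P['cy'])/P['fy'],1]); return -R.T@t,d/np.linalg.norm(d)
def onz(P,u,v,z):
    c,d=ray(P,u,v); return c+d*(z-c[2])/d[2]
def proj(P,X):
    c=np.array(P['R'])@np.asarray(X)+np.array(P['t']); return np.array([P['fx']*c[0]/c[2]+P['cx'],P['fy']*c[1]/c[2]+P['cy']])
def tri(obs):
    A=np.zeros((3,3));b=np.zeros(3)
    for P,u,v in obs:
        c,d=ray(P,u,v);M=np.eye(3)-np.outer(d,d);A+=M;b+=M@c
    return np.linalg.solve(A,b)
E
python3 - <<'E'
from h import *
for n in ['scene','side','wrist']:
    im,P=snap(n,n+'0'); print(n,ray(P,320,240),P['fx'])
s=r.get_state(); print(s)
E
```

```text
scene (array([-0.18598811,  0.66425346,  0.8113006 ]), array([ 0.71006636, -0.35376903, -0.60881297])) 579.4797357504438
side (array([0.85607605, 0.81872331, 0.74535696]), array([-0.41319009, -0.63962697, -0.64819078])) 526.411407266478
wrist (array([ 0.67371108, -0.06591017,  0.38378064]), array([-0.0027536 ,  0.22743817, -0.97378863])) 391.1384773139894
{'time_s': 0.15, 'joints': array([ 1.65061109e+01,  2.05814372e+01,  6.44898347e-01, -1.37909938e-02,
       -7.01354772e+01, -1.65072407e+01]), 'qd': array([-0.06281588, -0.07025851,  0.22942352,  0.12685035,  0.02090533,
        0.03782645]), 'joint_torque': array([ 1.39394037e-04, -5.83274567e+01,  2.93289685e+01,  7.00122759e+00,
        8.75052094e-03, -9.76538854e-05]), 'tcp_pos': array([ 6.74851492e-01, -1.82963106e-05,  4.03939806e-01]), 'eef_rot': array([ 1.79927268e+02, -8.03237465e-03, -9.00058190e+01]), 'contact_force': array([ 0.01594759, -0.98763713, -0.82846766]), 'moment': array([-0.02948372,  0.02333049, -0.0303037 ]), 'gripper_force': 0.0, 'gripper_width': 0.08759410115485428}
```

View pics/scene0.png

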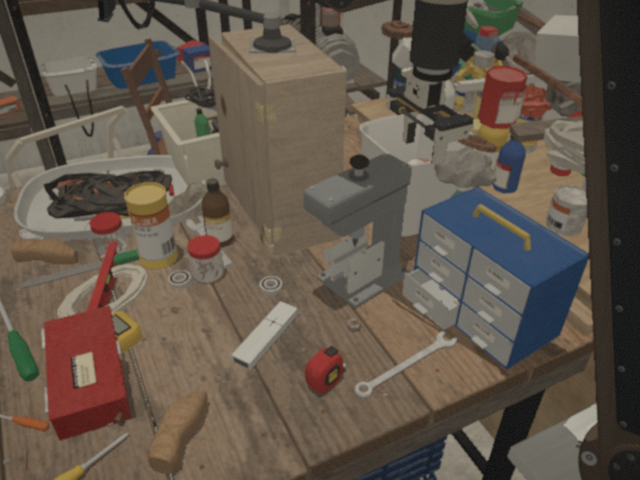

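View pics/side0.png

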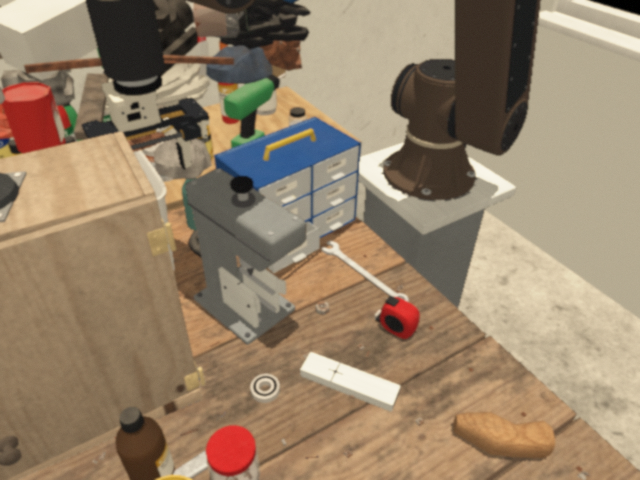

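Scene: bar from (235,358) to (297,305), cross near (268,325), press knob (359,160), cover front lower left. Side: bar from (303,365) to (398,395), cross (336,371), knob (242,183). Next, zoomed crops of both.

Run:
```python
from h import *
a=cv2.imread('pics/scene0.png');b=cv2.imread('pics/side0.png')
f=lambda i,x,y,w,h:cv2.resize(i[y:y+h,x:x+w],None,fx=4,fy=4,interpolation=cv2.INTER_CUBIC)
m=np.vstack([np.hstack([f(a,300,150,100,75),f(b,185,170,100,75)]),np.hstack([f(a,310,225,100,75),f(b,205,250,100,75)])])
cv2.imwrite('pics/m1.png',m)
for n,i in(('scene',a),('side',b)):
    g=i.astype(int); x0,y0,x1,y1=(225,295,305,370) if n=='scene' else (295,345,405,412)
    M=np.zeros(i.shape[:2],np.uint8); M[y0:y1,x0:x1]=(g[y0:y1,x0:x1].min(2)>150)*255
    c=max(cv2.findContours(M,0,2)[0],key=cv2.contourArea); print(n,cv2.contourArea(c),cv2.approxPolyDP(c,3,True)[:,0].tolist())
```

```text
scene 745.0 [[279, 326], [270, 327], [270, 322], [264, 320], [233, 354], [249, 361]]
side 2093.0 [[300, 369], [390, 405], [399, 388], [398, 384], [313, 352]]
```

View pics/m1.png

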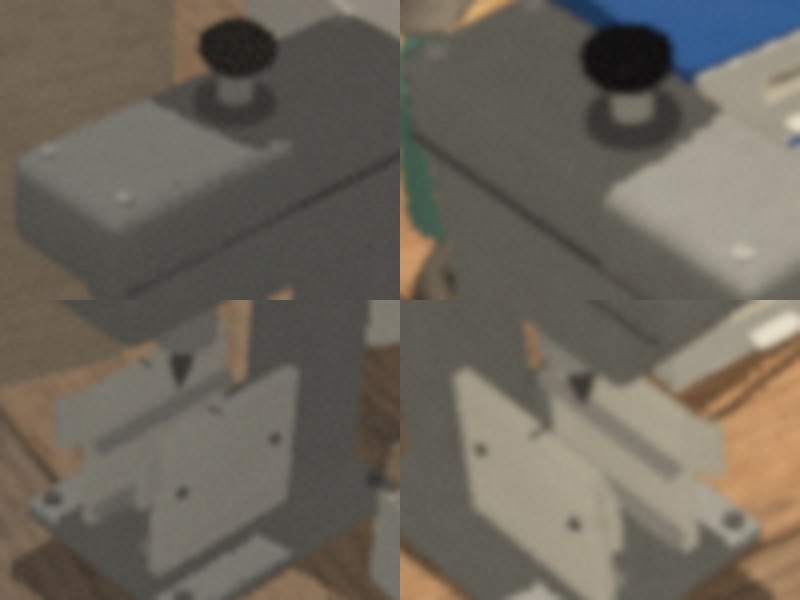

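View pics/wrist0.png

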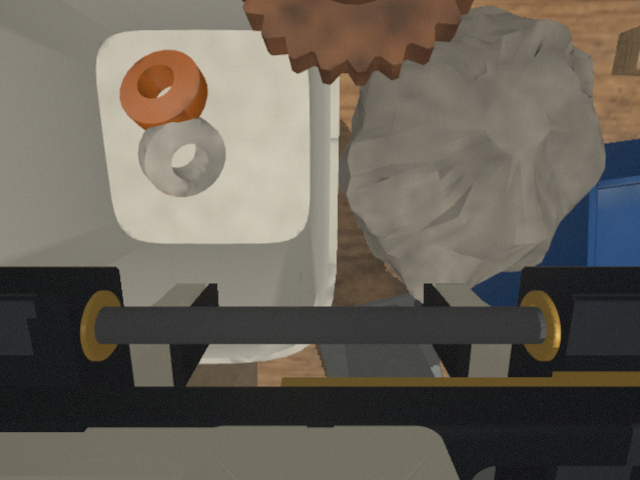

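Crops: punch tip scene ≈(355.2,247.5), side ≈(250.7,275.8); knob top ≈(359.5,159.5) and (242,181). The cheek top edges are visible in both crops.

Run:
```python
from h import *
S=load('scene0');D=load('side0')
s=lambda x,y:(S,x/4+310,(y-300)/4+225)
d=lambda x,y:(D,(x-400)/4+205,(y-300)/4+250)
print('punch',tri([s(181,390),d(583,403)]),onz(*s(181,390),.098),onz(*d(583,403),.098))
print('knob',tri([(S,359.5,159.5),(D,242,181)]))
ang=lambda a,b,z:np.degrees(np.arctan2(*(onz(*b,z)-onz(*a,z))[[1,0]]))
print('yaw cheek scene',ang(s(165,430),s(298,368),.098),'side',ang(d(590,470),d(456,370),.098))
print('cover seam',ang((S,332,223),(S,400,188.5),.214),ang((D,249.5,255.5),(D,189,204),.214))
print('cheek corners',onz(*s(298,368),.098),onz(*d(456,370),.098))
print('lines',onz(*s(146,364),.098),onz(*s(215,410),.098),onz(*d(540,433),.098))
print('holes',onz(*s(53,498),.012),onz(*d(733,520),.012))
print('bar mark',tri([(S,268,323),(D,336,371)]),'ends',[onz(S,u,v,.02)[:2] for u,v in((233,354),(249,361),(297,305))],[onz(D,u,v,.02)[:2] for u,v in((398,384),(390,400),(313,354),(302,367))])
```

```text
punch [0.59742253 0.19507693 0.09416558] [0.59327954 0.19752349 0.098     ] [0.59895126 0.19882166 0.098     ]
knob [0.5968486  0.19631313 0.29526677]
yaw cheek scene -80.56114438412651 side -74.81623445445332
cover seam -75.5536459662463 -80.1120929567682
cheek corners [0.58312883 0.13571622 0.098     ] [0.63798951 0.15050903 0.098     ]
lines [0.61957902 0.20312307 0.098     ] [0.57201905 0.19018545 0.098     ] [0.62310738 0.20582305 0.098     ]
holes [0.63638779 0.24641974 0.012     ] [0.53971308 0.22338395 0.012     ]
bar mark [0.54917978 0.40353836 0.02216013] ends [array([0.50535856, 0.49180383]), array([0.47762397, 0.47199887]), array([0.56926819, 0.33742215])] [array([0.47672117, 0.4705618 ]), array([0.50583961, 0.48708881]), array([0.56249161, 0.34895219]), array([0.59191709, 0.36202812])]
```

```bash
cat >> h.py <<'E'
def pose(G,yaw,tilt):
    h=np.array([np.cos(np.radians(yaw)),np.sin(np.radians(yaw)),0]);k=np.array([0,0,1.]);a=np.radians(tilt)
    z=np.sin(a)*h-np.cos(a)*k; x=np.cos(a)*h+np.sin(a)*k
    return np.asarray(G)-.159*z, np.c_[x,np.cross(z,x),z]
def cur():
    s=r.get_state(); return np.array(s['tcp_pos']),Ro.from_euler('xyz',s['eef_rot'],degrees=True).as_matrix(),s
def go(G,yaw,tilt,frm=None):
    p,R,s=cur()
    if frm: p,R=pose(*frm)
    q,Q=pose(G,yaw,tilt)
    print('shift',np.round(R.T@(q-p),4),'turn',np.round(Ro.from_matrix(R.T@Q).as_rotvec(degrees=True),2))
    print('tcp goal',q.round(4),'now',np.round(p,4),'grasp now',np.round(p+.159*R[:,2],4),'t',s['time_s'],'j',np.round(s['joints'],1))
E
python3 -c "
from h import *
go([.497,.471,.371],-90,0)
go([.497,.471,.123],-55,42,([.497,.471,.371],-90,0))
"
python3 -m pendant '[[[0,0,-0.12,0,0,0,1],[0,0,-0.12,0,0,0,1],[-0.04,0.02,-0.125,0,0,0,1],[-0.09,0.04,-0.125,0,0,0,1],[-0.14,0.06,-0.125,0,0,0,1]]]'
```

```text
shift [-0.471   0.1781 -0.1259] turn [ 0.07 -0.01 -0.01]
tcp goal [0.497 0.471 0.53 ] now [ 0.6749 -0.      0.4039] grasp now [ 0.6746 -0.      0.2449] t 0.15 j [ 16.5  20.6   0.6  -0.  -70.1 -16.5]
shift [-0.0872  0.061   0.2888] turn [ 12.82  40.66 -33.4 ]
tcp goal [0.436  0.5582 0.2412] now [0.497 0.471 0.53 ] grasp now [0.497 0.471 0.371] t 0.15 j [ 16.5  20.6   0.6  -0.  -70.1 -16.5]
time_s: 0.65
tcp_pos: [0.6174, 0.1326, 0.5306]
eef_rot: [-179.9, 0.1, -90.1]
contact_force: [0.5, 0.6, -1.6]
gripper_width: 0.0875
gripper_force: 0.0
```

```bash
python3 -m pendant '[[[-0.05,0.02,0,0,0,0,1],[-0.10,0.04,0,0,0,0,1],[-0.15,0.055,0,0,0,-4,1],[-0.20,0.07,0,0,4,-8,1],[-0.25,0.09,0,0,8,-12,1]]]'
python3 -c "
from h import *
go([.497,.471,.123],-55,42)"
```

```text
time_s: 1.15
tcp_pos: [0.5331, 0.3684, 0.53]
eef_rot: [179.2, -8.1, -77.8]
contact_force: [1.5, 1.2, -1.3]
gripper_width: 0.0878
gripper_force: 0.0
shift [-0.2445  0.0511  0.2579] turn [ 10.57  33.64 -20.72]
tcp goal [0.436  0.5582 0.2412] now [0.5331 0.3684 0.53  ] grasp now [0.5355 0.3461 0.3726] t 1.15 j [ 53.6  16.6   8.5   5.5 -87.9 -41.9]
```

```bash
python3 -m pendant '[[[-0.05,0.01,0,2,7,-4,1],[-0.10,0.02,0.0,4,14,-8,1],[-0.15,0.03,0.02,6,20,-12,1],[-0.2,0.04,0.07,8,27,-16,1],[-0.22,0.045,0.11,10.6,33.6,-20.7,1]]]'
python3 -m pendant '[[[0,0,0,0,0,0,1]]]'
python3 -c "
from h import *
go([.497,.471,.123],-55,42)"
```

```text
time_s: 1.65
tcp_pos: [0.4493, 0.5497, 0.4092]
eef_rot: [-179.8, -42.0, -54.9]
contact_force: [0.8, 0.5, 0.1]
gripper_width: 0.0879
gripper_force: 0.0
time_s: 1.75
tcp_pos: [0.4476, 0.5488, 0.3997]
eef_rot: [179.0, -42.5, -54.1]
contact_force: [0.2, -0.6, -2.2]
gripper_width: 0.0874
gripper_force: 0.0
shift [-0.1177  0.0021  0.1072] turn [ 0.35 -0.51  0.69]
tcp goal [0.436  0.5582 0.2412] now [0.4476 0.5488 0.3997] grasp now [0.5085 0.4602 0.2825] t 1.75 j [ 73.1  29.7  -4.2  32.  -86.5 -48.4]
```

```bash
python3 -m pendant '[[[-0.04,0,0.035,0,0,0,1],[-0.08,0,0.07,0,0,0,1],[-0.118,0.002,0.107,0.35,-0.5,0.7,1],[-0.118,0.002,0.107,0.35,-0.5,0.7,1],[-0.118,0.002,0.107,0.35,-0.5,0.7,1]]]'
python3 -c "
from h import *
go([.497,.471,.023],-55,42)
im,P=snap('wrist','w1')
for X in ([.49,.48,.02],[.577,.356,.02],[.549,.403,.02]): print(proj(P,X))"
```

```text
time_s: 2.25
tcp_pos: [0.4402, 0.5592, 0.2511]
eef_rot: [-179.1, -41.5, -56.0]
contact_force: [0.4, -0.6, 0.5]
gripper_width: 0.0873
gripper_force: 0.0
shift [-0.0739  0.0053  0.0813] turn [-0.21  0.53 -0.77]
tcp goal [0.436  0.5582 0.1412] now [0.4402 0.5592 0.2511] grasp now [0.501  0.4733 0.1319] t 2.25 j [ 73.6  36.7 -12.2  32.9 -72.9 -58.3]
[328.23620888 391.87044043]
[324.86314976 192.24294914]
[320.38314551 253.16686201]
```

View pics/w1.png

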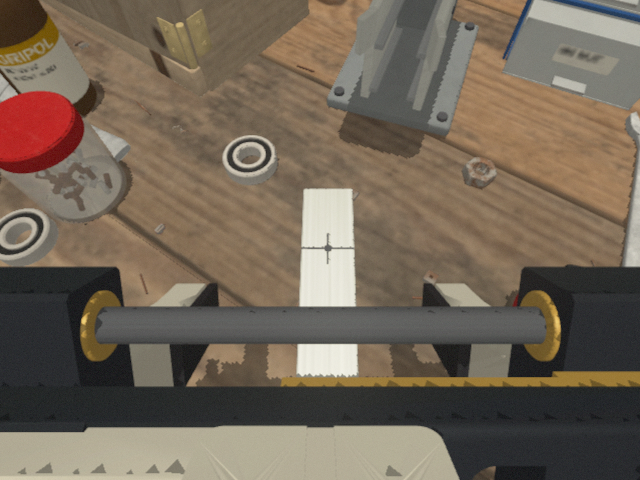

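Wrist: cross at (328,247), marked end corners (304,189) and (353,189), edges at row 370 ≈ 298 and 357; press base front corners (331,101) and (440,131), rear-right (478,25).

Run:
```python
from h import *
P=load('w1'); f=lambda u,v,z:onz(P,u,v,z)[:2]
m=f(328,247,.02);e=(f(304,189,.02)+f(353,189,.02))/2;b=(f(298,370,.02)+f(357,370,.02))/2
an=lambda d:np.degrees(np.arctan2(d[1],d[0]))
print(m,e,b,np.linalg.norm(e-m),np.linalg.norm(b-m),an(e-b),an(e-m),an(m-b), 'w',np.linalg.norm(f(304,189,.02)-f(353,189,.02)))
y=an(e-b); h=np.array([np.cos(np.radians(y)),np.sin(np.radians(y))])
G=m-.092*h; print('G',G,y)
go([*G,.0235],y,42); go([*G,.075],y,42)
L,Rr,RR=f(331,101,.012),f(440,131,.012),f(478,25,.012)
print('press base',L,Rr,RR,np.linalg.norm(L-Rr),an(L-Rr)-90,an(RR-Rr))
ya=np.radians(an(L-Rr)-90); print((L+Rr)/2+.05*np.array([np.cos(ya),np.sin(ya)]))
```

```text
[0.54721732 0.39557951] [0.57637049 0.35174016] [0.49781603 0.46929549] 0.052647845976632295 0.08873856232950483 -56.24781057561319 -56.376097154821274 -56.171699263587485 w 0.0395328794291816
G [0.49610194 0.47207277] -56.24781057561319
shift [-0.0756  0.0041  0.082 ] turn [-1.17  0.64  0.06]
tcp goal [0.437  0.5605 0.1417] now [0.4405 0.5599 0.2532] grasp now [0.5015 0.4743 0.1339] t 2.3 j [ 73.6  36.5 -12.1  33.  -72.9 -58.3]
shift [-0.0415  0.0034  0.0434] turn [-1.17  0.64  0.06]
tcp goal [0.437  0.5605 0.1932] now [0.4405 0.5599 0.2532] grasp now [0.5015 0.4743 0.1339] t 2.3 j [ 73.6  36.5 -12.1  33.  -72.9 -58.3]
press base [0.63456751 0.26109682] [0.53186143 0.23755373] [0.56656978 0.07785869] 0.10536990186318372 -77.08926109148838 -77.73795285384043
[0.59438611 0.20058931]
```

```bash
python3 -m pendant '[[[-0.03,0.003,0.03,0,0,0,1],[-0.0415,0.0034,0.0434,-0.6,0.3,0,1],[-0.0415,0.0034,0.0434,-0.6,0.3,0,1],[-0.0415,0.0034,0.0434,-0.6,0.3,0,1]]]'
python3 -c "
from h import *
go([.4961,.4721,.0235],-56.2,42);print(cur()[2]['eef_rot'])"
```

```text
time_s: 2.7
tcp_pos: [0.4369, 0.5605, 0.1934]
eef_rot: [-179.4, -41.6, -56.2]
contact_force: [-0.3, 0.9, 0.2]
gripper_width: 0.0877
gripper_force: 0.0
shift [-0.0343  0.0004  0.0387] turn [-0.57  0.38  0.  ]
tcp goal [0.4369 0.5605 0.1417] now [0.4369 0.5605 0.1934] grasp now [0.4969 0.4737 0.0745] t 2.7 j [ 73.8  40.2 -14.3  33.6 -68.6 -61.7]
[-179.4389309   -41.62230827  -56.19245604]
```

```bash
python3 -m pendant '[[[-0.017,0,0.02,-0.3,0.2,0,1],[-0.034,0.0004,0.0385,-0.6,0.4,0,1],[-0.034,0.0004,0.0385,-0.6,0.4,0,1],[-0.034,0.0004,0.0385,-0.6,0.4,0,1]]]'
python3 -m pendant '[[[0,0,0,0,0,0,-1],[0,0,0,0,0,0,-1],[0,0,0,0,0,0,-1],[0,0,0,0,0,0,-1],[0,0,0,0,0,0,-1]]]' 35
python3 -m pendant '[[[0,0,0,0,0,0,-1],[0,0,0,0,0,0,-1]]]'
python3 -c "
from h import *
go([.4961,.4721,.0235],-56.2,42);print(cur()[2]['eef_rot'])"
```

```text
time_s: 3.1
tcp_pos: [0.4367, 0.5604, 0.1419]
eef_rot: [180.0, -42.0, -56.2]
contact_force: [0.5, 0.1, 0.9]
gripper_width: 0.0878
gripper_force: 0.0
time_s: 3.6
tcp_pos: [0.4363, 0.5599, 0.1404]
eef_rot: [179.9, -42.0, -56.1]
contact_force: [0.2, -0.3, -1.1]
gripper_width: 0.0534
gripper_force: 0.0
time_s: 3.8
tcp_pos: [0.4364, 0.56, 0.1402]
eef_rot: [179.9, -42.0, -56.1]
contact_force: [0.6, 0.9, 0.2]
gripper_width: 0.0394
gripper_force: 34.8
shift [ 0.0009 -0.0008 -0.0012] turn [ 0.08 -0.04  0.05]
tcp goal [0.4369 0.5605 0.1417] now [0.4364 0.56   0.1402] grasp now [0.4954 0.4714 0.0221] t 3.8 j [ 73.6  43.9 -15.5  34.5 -65.1 -64.4]
[179.87734859 -42.03753961 -56.12967196]
```

```bash
python3 -m pendant '[[[0.015,0,-0.0165,0,0,0,-1],[0.03,0,-0.033,0,0,0,-1],[0.045,0,-0.05,0,0,0,-1],[0.06,0,-0.067,0,0,0,-1],[0.06,0,-0.067,0,0,0,-1]]]' 55
python3 -c "
from h import *
go([.546,.4155,.112],-77.3,42)"
```

```text
time_s: 4.3
tcp_pos: [0.4365, 0.5611, 0.2331]
eef_rot: [-179.8, -41.9, -56.3]
contact_force: [-0.2, 1.8, -2.2]
gripper_width: 0.0396
gripper_force: 54.7
shift [ 0.0595 -0.0483  0.0575] turn [-14.19   0.15  15.62]
tcp goal [0.5226 0.5193 0.2302] now [0.4365 0.5611 0.2331] grasp now [0.4957 0.4731 0.1147] t 4.3 j [ 73.9  38.  -12.3  32.4 -72.6 -59.3]
```

```bash
python3 -m pendant '[[[0.015,-0.012,0.015,-3.5,0,3.9,-1],[0.03,-0.024,0.029,-7,0,7.8,-1],[0.045,-0.036,0.043,-10.6,0.1,11.7,-1],[0.0595,-0.0483,0.0575,-14.2,0.15,15.6,-1],[0.0595,-0.0483,0.0575,-14.2,0.15,15.6,-1]]]'
python3 -m pendant '[[[0,0,0,0,0,0,-1],[0,0,0,0,0,0,-1]]]'
python3 -c "
from h import *
go([.546,.4155,.112],-77.3,42)
snap('wrist','w2');snap('scene','s2');snap('side','d2')"
```

```text
time_s: 4.8
tcp_pos: [0.5249, 0.5162, 0.2249]
eef_rot: [179.6, -42.3, -77.5]
contact_force: [-0.2, -0.4, -2.6]
gripper_width: 0.0395
gripper_force: 54.7
time_s: 5.0
tcp_pos: [0.5219, 0.5184, 0.2263]
eef_rot: [179.7, -42.3, -77.1]
contact_force: [0.1, -1.0, -1.3]
gripper_width: 0.0399
gripper_force: 54.7
shift [ 0.002  -0.0009 -0.0033] turn [ 0.12 -0.28  0.17]
tcp goal [0.5226 0.5193 0.2302] now [0.5219 0.5184 0.2263] grasp now [0.5451 0.4139 0.1087] t 5.0 j [ 65.2  42.8  -1.3  24.3 -82.5 -63.6]
```

View pics/w2.png

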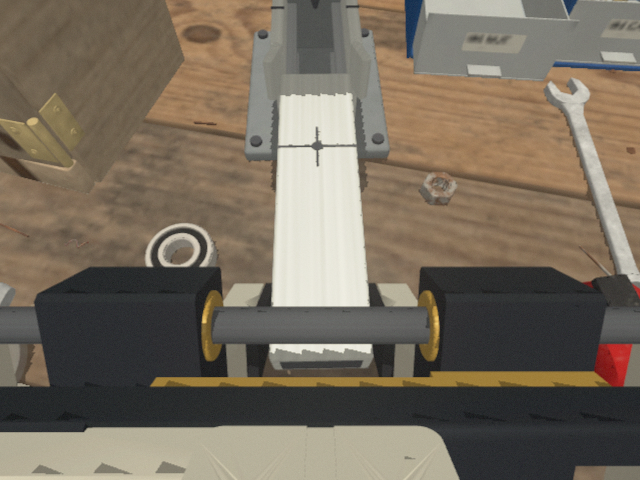

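Wrist: bar end (279–354, 95), cross (318,146), base holes (256,141),(377,139),(263,34),(368,34), and cheek lines near (276,7),(353,7). Zooming in on these, with the side view to check droop.

Run:
```python
from h import *
w=cv2.imread('pics/w2.png');d=cv2.imread('pics/d2.png')
f=lambda i,x,y,a,b:cv2.resize(i[y:y+b,x:x+a],None,fx=3,fy=3,interpolation=cv2.INTER_CUBIC)
cv2.imwrite('pics/m2.png',np.hstack([f(w,240,0,155,170),f(d,200,240,110,170)]))
P=load('w2');g=lambda u,v,z:onz(P,u,v,z)[:2]
an=lambda d:np.degrees(np.arctan2(d[1],d[0]))
F=(g(256,141,.012)+g(377,139,.012))/2;B=(g(263,34,.012)+g(368,34,.012))/2
C=(g(276,7,.098)+g(353,7,.098))/2
m=g(318,146,.107);e=(g(279,95,.107)+g(354,95,.107))/2;b=(g(275,220,.107)+g(364.5,220,.107))/2
print('holes',F,B,np.linalg.norm(F-B),an(B-F),'line',C,an(C-F),'linewidth',np.linalg.norm(g(276,7,.098)-g(353,7,.098)))
print('bar',m,e,np.linalg.norm(e-m),an(e-m),an(e-b))
```

```text
holes [0.58693788 0.23358575] [0.6194695  0.09752642] 0.13989441448813927 -76.55310393978104 line [0.59675323 0.19639594] -75.2153029941277 linewidth 0.052217805637678374
bar [0.5649371  0.32472616] [0.57384112 0.28945017] 0.03638237344385644 -75.83385372655005 -75.95006870755412
```

View pics/m2.png

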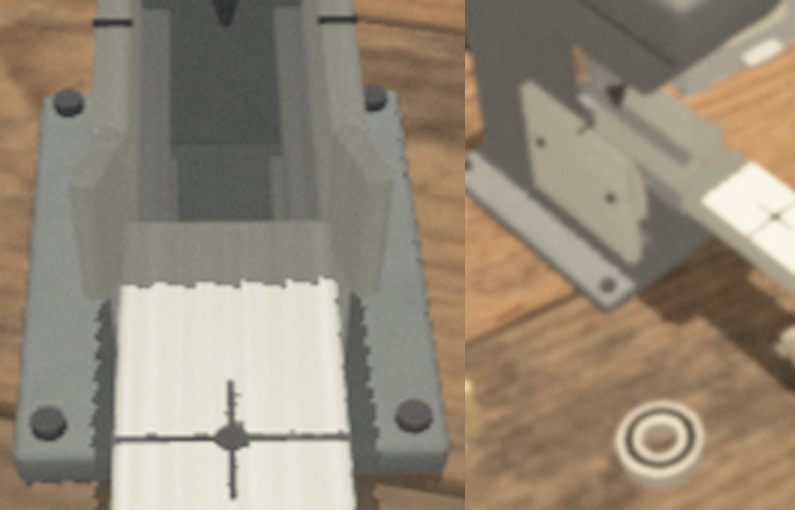

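Run:
```python
from h import *
P=load('w2');g=lambda u,v,z:onz(P,u,v,z)[:2]
an=lambda d:np.degrees(np.arctan2(d[1],d[0]))
W=lambda u,v,z:g(240+u/3,v/3,z)
F=(W(48,422,.012)+W(414,416,.012))/2;B=(W(69,102,.012)+W(375,98,.012))/2
C=(W(113,22,.098)+W(338,19,.098))/2;T=W(224,23,.098)
m=W(231,437,.107);e=(W(125,222,.107)+W(330,222,.107))/2
S=load('scene0');D=load('side0')
print('tip tri',tri([(S,355.2,247.5),(D,250.7,275.8),(P,240+224/3,23/3)]))
print('holes',F,B,an(B-F),'C',C,'T',T,'bar',m,e,np.linalg.norm(e-m),an(e-m))
y=np.radians(an(B-F));h=np.array([np.cos(y),np.sin(y)]);n=np.array([-h[1],h[0]])
for q in(F,B,C,T,m,e): print(np.round([(q-C)@h*1e3,(q-C)@n*1e3],1))
p,R,s=cur();Gp=(p+.159*R[:,2]);print('G',Gp,s['eef_rot'],(Gp[:2]-C)@h,(Gp[:2]-C)@n)
```

```text
tip tri [0.59726688 0.19517206 0.09522265]
holes [0.5866161  0.23313608] [0.62110327 0.09681716] -75.80269561760991 C [0.59633242 0.19610017] T [0.59649017 0.19711596] bar [0.56547209 0.3246254 ] [0.5780133  0.27306431] 0.05306437890557714 -76.32940101925946
[-38.3  -0.3]
[102.3  -0.3]
[0. 0.]
[-0.9  0.4]
[-132.2    1.6]
[-79.1   1.1]
G [0.54484918 0.41443378 0.10942886] [179.76633505 -42.24762169 -77.06767791] -0.2242919008105657 0.003638109002285366
```

```bash
cat >> h.py <<'E'
def mv(dx,dy,dz,dyaw=0,yaw=-76.0,dpitch=0):
    "grasp point shift in press frame (mm), turn about world z, dpitch about tool y at grasp point"
    p,R,s=cur(); y=np.radians(yaw); h=np.array([np.cos(y),np.sin(y),0]);n=np.array([-h[1],h[0],0])
    G=p+.159*R[:,2]+(dx*h+dy*n+np.array([0,0,dz]))/1e3
    Q=Ro.from_euler('z',dyaw,degrees=True).as_matrix()@R@Ro.from_rotvec([0,dpitch,0],degrees=True).as_matrix()
    q=G-.159*Q[:,2]
    print('shift',np.round(R.T@(q-p),4),'turn',np.round(Ro.from_matrix(R.T@Q).as_rotvec(degrees=True),2),'G',np.round(G,4),'rot',np.round(s['eef_rot'],2),'F',np.round(s['contact_force'],1),'t',s['time_s'])
E
python3 - <<'E'
from h import *
P=load('w2');D=load('d2');S=load('s2')
print(tri([(P,240+231/3,437/3),(D,303.3,311.7)]))
mv(10,-2,-8,.4);mv(60,-2,-14,.4)
E
```

```text
[0.56592581 0.32341372 0.10483996]
shift [0.002  0.0025 0.0127] turn [ 0.27  0.   -0.3 ] G [0.5453 0.4042 0.1014] rot [179.77 -42.25 -77.07] F [-1.  -0.5 -2.1] t 5.15
shift [0.035  0.0014 0.0507] turn [ 0.27  0.   -0.3 ] G [0.5574 0.3557 0.0954] rot [179.77 -42.25 -77.07] F [-1.  -0.5 -2.1] t 5.15
```

```bash
python3 -m pendant '[[[0.002,0.0025,0.0127,0.27,0,-0.3,-1],[-0.003,0.002,0.014,0.27,0,-0.3,-1],[0.007,0.002,0.024,0.27,0,-0.3,-1],[0.021,0.0015,0.037,0.27,0,-0.3,-1],[0.035,0.0014,0.0507,0.27,0,-0.3,-1]]]'
python3 -m pendant '[[[0,0,0,0,0,0,-1],[0,0,0,0,0,0,-1]]]'
python3 - <<'E'
from h import *
mv(0,0,0); snap('wrist','w3')
w=cv2.imread('pics/w3.png'); cv2.imwrite('pics/m3.png',cv2.resize(w[0:200,200:440],None,fx=3,fy=3,interpolation=cv2.INTER_CUBIC))
E
```

```text
time_s: 5.65
tcp_pos: [0.534, 0.4594, 0.2133]
eef_rot: [179.8, -42.2, -76.7]
contact_force: [0.1, 0.1, -2.1]
gripper_width: 0.0392
gripper_force: 54.7
time_s: 5.85
tcp_pos: [0.5343, 0.4593, 0.2137]
eef_rot: [179.8, -42.2, -76.8]
contact_force: [-0.2, 0.6, -1.7]
gripper_width: 0.0397
gripper_force: 54.7
shift [0. 0. 0.] turn [0. 0. 0.] G [0.5582 0.3552 0.0959] rot [179.81 -42.22 -76.79] F [-0.2  0.6 -1.7] t 5.85
```

View pics/m3.png

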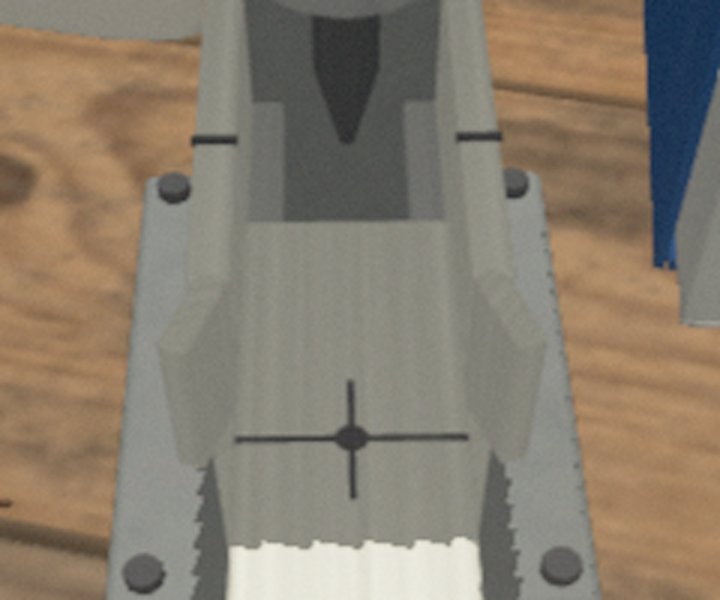

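Cross at px (317.3,145.7), punch tip at (315.7,47); the bar end is in between the cheeks.

Run:
```python
from h import *
P=load('w3');W=lambda u,v,z:onz(P,200+u/3,v/3,z)[:2]
an=lambda d:np.degrees(np.arctan2(d[1],d[0]))
F=(W(144,573,.012)+W(562,565,.012))/2;B=(W(174,187,.012)+W(515,183,.012))/2
C=(W(215,140.5,.098)+W(479,136,.098))/2;T=W(347,142,.098)
for zt in(.092,.094):
    m=W(352,437,zt);e=(W(248,221,zt)+W(446,221,zt))/2;k=(W(229,545,zt)+W(481,545,zt))/2
    y=np.radians(-76);h=np.array([np.cos(y),np.sin(y)]);n=np.array([-h[1],h[0]])
    print(an(B-F),an(e-m),an(e-k),np.linalg.norm(e-m))
    for q in(F,B,C,T,m,e): print(np.round([(q-C)@h*1e3,(q-C)@n*1e3],1))
mv(20,-.5,-2); mv(50,-.5,-2)
```

```text
-75.69231616861381 -75.71641369310312 -75.64701851738113 0.054047945284399664
[-38.4  -0.6]
[102.1   0.2]
[0. 0.]
[-1.1  0.1]
[-70.  -0.]
[-15.9   0.2]
-75.69231616861381 -75.7164136931031 -75.64701851738104 0.05333033305351255
[-38.4  -0.6]
[102.1   0.2]
[0. 0.]
[-1.1  0.1]
[-71.8  -0. ]
[-18.5   0.3]
shift [0.0135 0.0002 0.0149] turn [0. 0. 0.] G [0.5625 0.3362 0.0938] rot [179.83 -42.21 -76.77] F [-0.4 -0.2 -2.5] t 5.9
shift [ 0.0357 -0.0003  0.0351] turn [0. 0. 0.] G [0.5698 0.3071 0.0938] rot [179.83 -42.21 -76.77] F [-0.4 -0.2 -2.5] t 5.9
```

```bash
python3 -c "
from h import *
mv(50,0,0,0,-75.75)"
python3 -m pendant '[[[0.009,0,0.008,0,0,0,-1],[0.0185,-0.0002,0.0168,0,0,0,-1],[0.0278,-0.0004,0.0252,0,0,0,-1],[0.037,-0.0006,0.0336,0,0,0,-1],[0.037,-0.0006,0.0336,0,0,0,-1]]]'
python3 - <<'E'
from h import *
mv(0,0,-3)
E
```

```text
shift [ 0.037  -0.001   0.0336] turn [0. 0. 0.] G [0.5705 0.3073 0.0958] rot [179.83 -42.21 -76.77] F [-0.4 -0.2 -2.5] t 5.9
time_s: 6.4
tcp_pos: [0.5465, 0.4086, 0.2132]
eef_rot: [179.7, -42.3, -76.8]
contact_force: [1.1, -0.5, -2.5]
gripper_width: 0.0393
gripper_force: 54.7
shift [-0.002  -0.      0.0022] turn [0. 0. 0.] G [0.57   0.3042 0.0926] rot [179.71 -42.28 -76.84] F [ 1.1 -0.5 -2.5] t 6.4
```

Lower in 1 mm steps until contact.

```bash
for i in 1 ; do
python3 -m pendant '[[[-0.0007,0,0.00075,0,0,0,-1],[-0.0007,0,0.00075,0,0,0,-1]]]'
python3 -m pendant '[[[-0.0007,0,0.00075,0,0,0,-1],[-0.0007,0,0.00075,0,0,0,-1]]]'
python3 -m pendant '[[[-0.0007,0,0.00075,0,0,0,-1],[-0.0007,0,0.00075,0,0,0,-1]]]'
done
python3 - <<'E'
from h import *
mv(0,0,-3); snap('wrist','w4')
w=cv2.imread('pics/w4.png'); cv2.imwrite('pics/m4.png',cv2.resize(w[0:200,200:440],None,fx=3,fy=3,interpolation=cv2.INTER_CUBIC))
E
```

```text
time_s: 6.6
tcp_pos: [0.5462, 0.4111, 0.2122]
eef_rot: [179.8, -42.2, -76.8]
contact_force: [0.3, 0.1, -2.9]
gripper_width: 0.0395
gripper_force: 54.7
time_s: 6.8
tcp_pos: [0.5459, 0.4113, 0.2109]
eef_rot: [179.8, -42.2, -76.7]
contact_force: [0.1, -0.3, -2.7]
gripper_width: 0.0394
gripper_force: 54.7
time_s: 7.0
tcp_pos: [0.546, 0.4111, 0.2099]
eef_rot: [179.8, -42.3, -76.7]
contact_force: [-1.1, -0.3, -2.1]
gripper_width: 0.0396
gripper_force: 54.7
shift [-0.002  -0.      0.0022] turn [0. 0. 0.] G [0.5699 0.3069 0.0892] rot [179.77 -42.25 -76.74] F [-1.1 -0.3 -2.1] t 7.0
```

View pics/m4.png

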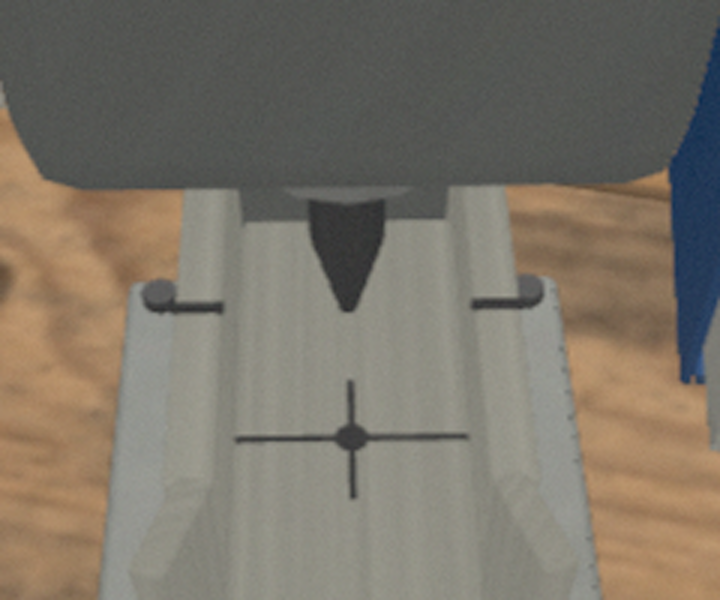

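Cross px (317.3,145.7), punch tip (315.7,103); the bar is straight between the cheeks. Not yet touching; lower further.

```bash
python3 -m pendant '[[[-0.0007,0,0.00075,0,0,0,-1],[-0.0007,0,0.00075,0,0,0,-1]]]'
python3 -m pendant '[[[-0.0007,0,0.00075,0,0,0,-1],[-0.0007,0,0.00075,0,0,0,-1]]]'
python3 - <<'E'
from h import *
P=load('w4');W=lambda u,v,z:onz(P,200+u/3,v/3,z)[:2]
an=lambda d:np.degrees(np.arctan2(d[1],d[0]))
C=(W(198,308,.098)+W(495,303,.098))/2;T=W(347,312,.098)
for zt in(.088,.09,.092):
    m=W(352,437,zt);e=(W(243,221,zt)+W(450,221,zt))/2
    y=np.radians(-75.75);h=np.array([np.cos(y),np.sin(y)]);n=np.array([-h[1],h[0]])
    print(zt,np.linalg.norm(e-m),[np.round([(q-C)@h*1e3,(q-C)@n*1e3],1).tolist() for q in(C,T,m,e)])
E
```

```text
time_s: 7.25
tcp_pos: [0.546, 0.4111, 0.2093]
eef_rot: [179.8, -42.3, -76.8]
contact_force: [-0.9, 0.1, 0.4]
gripper_width: 0.0396
gripper_force: 54.7
time_s: 7.45
tcp_pos: [0.546, 0.4112, 0.2086]
eef_rot: [179.8, -42.3, -76.8]
contact_force: [-1.6, 2.1, 4.4]
gripper_width: 0.0393
gripper_force: 54.7
0.088 0.05420889087903437 [[0.0, 0.0], [-1.6, -0.0], [-20.2, -0.5], [34.1, -0.4]]
0.09 0.053490502096852355 [[0.0, 0.0], [-1.6, -0.0], [-22.0, -0.5], [31.5, -0.4]]
0.092 0.05277211331467037 [[0.0, 0.0], [-1.6, -0.0], [-23.8, -0.5], [28.9, -0.3]]
```

```bash
python3 -c "
from h import *
mv(18,0,.4,0,-75.75)"
```

```text
shift [ 0.0136 -0.0004  0.0118] turn [0. 0. 0.] G [0.5744 0.2895 0.0913] rot [179.82 -42.27 -76.77] F [-1.6  2.1  4.4] t 7.45
```

```bash
python3 -m pendant '[[[0.0037,-0.0001,0.0027,0,0,0,-1],[0.007,-0.0002,0.0057,0,0,0,-1],[0.0103,-0.0003,0.0087,0,0,0,-1],[0.0136,-0.0004,0.0118,0,0,0,-1],[0.0136,-0.0004,0.0118,0,0,0,-1]]]'
python3 - <<'E'
from h import *
mv(0,0,0); snap('wrist','w5');snap('scene','s5');snap('side','d5')
w=cv2.imread('pics/w5.png');s=cv2.imread('pics/s5.png');d=cv2.imread('pics/d5.png')
f=lambda i,x,y,a,b,k:cv2.resize(i[y:y+b,x:x+a],None,fx=k,fy=k,interpolation=cv2.INTER_CUBIC)
cv2.imwrite('pics/m5.png',np.hstack([f(w,240,80,160,120,3),np.vstack([f(s,325,225,60,36,5),f(d,225,255,60,36,5)])]))
E
```

```text
time_s: 7.95
tcp_pos: [0.551, 0.3928, 0.209]
eef_rot: [179.8, -42.3, -76.8]
contact_force: [2.5, 1.8, 4.3]
gripper_width: 0.0395
gripper_force: 54.8
shift [0. 0. 0.] turn [0. 0. 0.] G [0.5749 0.2885 0.0913] rot [179.82 -42.26 -76.8 ] F [2.5 1.8 4.3] t 7.95
```

View pics/m5.png

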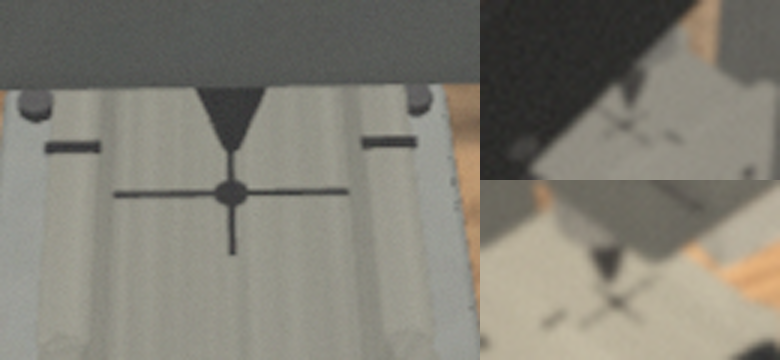

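Run:
```python
from h import *
P=load('w5');W=lambda u,v,z:onz(P,240+u/3,80+v/3,z)[:2]
S=load('s5');D=load('d5')
y=np.radians(-75.75);h=np.array([np.cos(y),np.sin(y)]);n=np.array([-h[1],h[0]])
C=(W(73,147,.098)+W(389,142,.098))/2;T=W(231,153,.098);m=W(231,192,.09)
print([np.round([(q-C)@h*1e3,(q-C)@n*1e3],1).tolist() for q in(C,T,m)])
for c,t,mm in((S,(355,246.6),(354,250)),(D,(251,275.4),(252,279.4))):
    q=onz(c,*mm,.09)[:2]-onz(c,*t,.098)[:2]; print(q@h*1e3,q@n*1e3)
t=tri([(P,317,131),(S,355,246.6),(D,251,275.4)]);m=tri([(P,317,144),(S,354,250),(D,252,279.4)]);q=m-t;print(t,m,q[:2]@h*1e3,q[:2]@n*1e3,q[2])
mv(4,0,0,0,-75.75)
```

```text
[[0.0, 0.0], [-1.8, 0.1], [-2.7, 0.1]]
-1.8478269574267576 0.46932749429868414
-2.2822301620846974 0.3906314551175976
[0.59708391 0.19602856 0.09628132] [0.59682603 0.19797771 0.08854298] -1.9526526908838804 0.22984059440033971 -0.007738339996718871
shift [ 0.003  -0.0001  0.0027] turn [0. 0. 0.] G [0.5758 0.2847 0.0912] rot [179.79 -42.29 -76.79] F [ 3.  -1.1  3.5] t 8.1
```

```bash
python3 -m pendant '[[[0.0008,0,0.0007,0,0,0,-1],[0.0016,0,0.0015,0,0,0,-1],[0.0016,0,0.0015,0,0,0,-1],[0.0016,0,0.0015,0,0,0,-1]]]'
python3 - <<'E'
from h import *
mv(0,0,0); snap('wrist','w6');snap('scene','s6');snap('side','d6')
w=cv2.imread('pics/w6.png');s=cv2.imread('pics/s6.png');d=cv2.imread('pics/d6.png')
f=lambda i,x,y,a,b,k:cv2.resize(i[y:y+b,x:x+a],None,fx=k,fy=k,interpolation=cv2.INTER_CUBIC)
cv2.imwrite('pics/m6.png',np.vstack([f(w,250,100,133,50,6),np.hstack([f(s,335,235,40,24,10),f(d,232,265,40,24,10)])[:, :798]]))
E
```

```text
time_s: 8.5
tcp_pos: [0.5511, 0.3918, 0.2089]
eef_rot: [179.8, -42.2, -76.8]
contact_force: [-0.5, 3.6, 6.5]
gripper_width: 0.0395
gripper_force: 54.8
shift [0. 0. 0.] turn [0. 0. 0.] G [0.5751 0.2877 0.0911] rot [179.84 -42.22 -76.77] F [-0.5  3.6  6.5] t 8.5
```

View pics/m6.png

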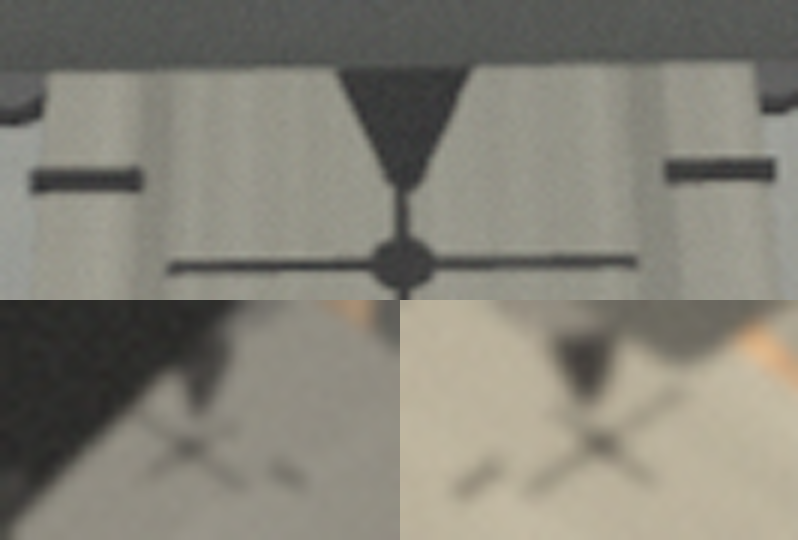

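Run:
```python
from h import *
P=load('w6');S=load('s6');D=load('d6')
y=np.radians(-75.75);h=np.array([np.cos(y),np.sin(y)]);n=np.array([-h[1],h[0]])
def rep(c,t,mm,l):
    q=onz(c,*mm,.09)[:2]
    for nm,p in(('tip',t),('line',l)):
        v=q-onz(c,*p,.098)[:2]; print(nm,np.round([v@h*1e3,v@n*1e3],2),end=' ')
    print()
rep(P,(317.2,131.7),(317.2,143.8),(317.2,129.2))
rep(S,(355.3,246.3),(353.8,249.7),(363.5,252.2))
rep(D,(250.5,275),(252,279.3),(239.8,282.5))
mv(1.3,0,0,0,-75.75)
```

```text
tip [-0.25  0.03] line [-1.88  0.06] 
tip [-2.62  1.11] line [-2.04 25.28] 
tip [-3.48  0.27] line [ -2.55 -24.86] 
shift [ 0.001  -0.      0.0009] turn [0. 0. 0.] G [0.5754 0.2864 0.0911] rot [179.84 -42.22 -76.77] F [0.3 3.6 5.8] t 8.65
```

```bash
python3 -m pendant '[[[0.0008,0,0.0005,0,0,0,-1],[0.0010,0,0.0004,0,0,0,-1],[0.0010,0,0.0004,0,0,0,-1],[0.0010,0,0.0004,0,0,0,-1]]]'
python3 - <<'E'
from h import *
for k in range(3):
    mv(1,0,0,0,-75.75); print(cur()[0]); im,P=snap('wrist','w7')
# cross-line row vs cheek-line rows, darkest-row centroid
g=cv2.cvtColor(im,cv2.COLOR_RGB2GRAY).astype(float)
def row(u0,u1,v0,v1):
    a=g[v0:v1,u0:u1].mean(1); w=np.clip(np.median(a)-8-a,0,None); return (w@np.arange(v0,v1))/w.sum(), w.round(0).tolist()
for b in((260,269,120,140),(366,375,120,140),(281,305,135,155),(328,352,135,155)): print(b,row(*b))
E
```

```text
time_s: 9.05
tcp_pos: [0.5513, 0.391, 0.2091]
eef_rot: [179.8, -42.2, -76.8]
contact_force: [-0.7, 3.6, 5.9]
gripper_width: 0.0396
gripper_force: 54.8
shift [ 0.0007 -0.      0.0007] turn [0. 0. 0.] G [0.5755 0.286  0.0913] rot [179.84 -42.19 -76.76] F [-0.7  3.6  5.9] t 9.05
[0.55126535 0.39102397 0.20910524]
shift [ 0.0007 -0.      0.0007] turn [0. 0. 0.] G [0.5755 0.286  0.0913] rot [179.84 -42.19 -76.76] F [-0.4  5.1  5.5] t 9.1
[0.55126878 0.39100516 0.20914491]
shift [ 0.0007 -0.      0.0007] turn [0. 0. 0.] G [0.5755 0.286  0.0913] rot [179.84 -42.2  -76.76] F [-0.3  3.6  5.6] t 9.15
[0.55125689 0.39099665 0.20913042]
(260, 269, 120, 140) (np.float64(130.947017413857), [0.0, 0.0, 0.0, 0.0, 0.0, 0.0, 0.0, 0.0, 0.0, 34.0, 77.0, 82.0, 83.0, 23.0, 0.0, 0.0, 0.0, 0.0, 0.0, 0.0])
(366, 375, 120, 140) (np.float64(129.3079395085066), [0.0, 0.0, 0.0, 0.0, 0.0, 0.0, 0.0, 19.0, 61.0, 81.0, 81.0, 49.0, 4.0, 0.0, 0.0, 0.0, 0.0, 0.0, 0.0, 0.0])
(281, 305, 135, 155) (np.float64(144.17144600366075), [0.0, 0.0, 0.0, 0.0, 0.0, 0.0, 0.0, 0.0, 25.0, 66.0, 42.0, 3.0, 0.0, 0.0, 0.0, 0.0, 0.0, 0.0, 0.0, 0.0])
(328, 352, 135, 155) (np.float64(143.53266033254158), [0.0, 0.0, 0.0, 0.0, 0.0, 0.0, 0.0, 11.0, 53.0, 66.0, 10.0, 0.0, 0.0, 0.0, 0.0, 0.0, 0.0, 0.0, 0.0, 0.0])
```

```bash
cat >> h.py <<'E'
def off():
    "cross line minus cheek lines along press x, mm (wrist view)"
    im,P=snap('wrist','wl'); g=cv2.cvtColor(im,cv2.COLOR_RGB2GRAY).astype(float)
    def row(u0,u1,v0,v1):
        a=g[v0:v1,u0:u1].mean(1); w=np.clip(np.median(a)-8-a,0,None); return (w@np.arange(v0,v1))/w.sum()
    l=(row(260,269,120,141)+row(366,375,120,141))/2; c=(row(281,305,135,155)+row(328,352,135,155))/2
    y=np.radians(-75.75);h=np.array([np.cos(y),np.sin(y)])
    print('off',[round((onz(P,317,c,zb)-onz(P,317,l,.098))[:2]@h*1e3,2) for zb in(.0895,.09,.0905)],l,c)
E
python3 -c "from h import *
off()"
python3 -m pendant '[[[0.0015,0,0.0003,0,0,0,-1],[0.0015,0,0.0003,0,0,0,-1],[0.0015,0,0.0003,0,0,0,-1]]]'
python3 -c "from h import *
off();mv(0,0,0)"
```

```text
off [np.float64(-0.85), np.float64(-1.31), np.float64(-1.77)] 130.1426205272126 143.85831490275754
time_s: 9.55
tcp_pos: [0.5515, 0.3892, 0.2094]
eef_rot: [179.8, -42.2, -76.8]
contact_force: [-0.5, 3.3, 2.7]
gripper_width: 0.0393
gripper_force: 54.8
off [np.float64(-0.07), np.float64(-0.53), np.float64(-1.0)] 132.03249218653406 144.5102449874148
shift [0. 0. 0.] turn [0. 0. 0.] G [0.5753 0.2849 0.0917] rot [179.77 -42.23 -76.76] F [-0.3  2.6  4. ] t 9.6
```

```bash
python3 -m pendant '[[[0.0003,0,-0.0003,0,0,0,-1],[0.0004,0,-0.0004,0,0,0,-1],[0.0004,0,-0.0004,0,0,0,-1]]]'
python3 -c "from h import *
off();mv(0,0,0)"
python3 -m pendant '[[[0.0003,0,-0.0003,0,0,0,-1],[0.0004,0,-0.0004,0,0,0,-1],[0.0004,0,-0.0004,0,0,0,-1]]]'
python3 -c "from h import *
off();mv(0,0,0)"
```

```text
time_s: 9.9
tcp_pos: [0.5515, 0.3887, 0.2097]
eef_rot: [179.7, -42.3, -76.8]
contact_force: [0.1, 1.2, 0.3]
gripper_width: 0.0397
gripper_force: 54.8
off [np.float64(-1.81), np.float64(-2.27), np.float64(-2.73)] 130.02909799758638 145.14492394874932
shift [0. 0. 0.] turn [0. 0. 0.] G [0.5751 0.2845 0.092 ] rot [179.71 -42.25 -76.76] F [0.3 0.9 0.1] t 9.95
time_s: 10.25
tcp_pos: [0.5514, 0.3888, 0.2103]
eef_rot: [179.7, -42.2, -76.8]
contact_force: [0.7, -0.3, -2.7]
gripper_width: 0.0396
gripper_force: 54.7
off [np.float64(-2.59), np.float64(-3.05), np.float64(-3.51)] 129.37553631673478 145.60926308354672
shift [0. 0. 0.] turn [0. 0. 0.] G [0.5752 0.2846 0.0926] rot [179.72 -42.25 -76.76] F [ 0.3 -0.3 -2.1] t 10.3
```

Run:
```python
from h import *
for f in('w7','wl'):
    g=cv2.imread(f'pics/{f}.png',0).astype(int)
    for u0,u1 in((260,269),(366,375),(281,305),(328,352)): print(f,u0,g[112:152,u0:u1].mean(1).round().astype(int).tolist())
```

```text
w7 260 [83, 81, 98, 137, 150, 150, 150, 151, 151, 150, 151, 151, 151, 151, 151, 152, 152, 109, 65, 61, 60, 119, 148, 152, 152, 152, 152, 153, 153, 153, 153, 153, 154, 154, 153, 154, 153, 154, 155, 153]
w7 366 [85, 132, 150, 150, 150, 150, 150, 150, 150, 151, 151, 150, 151, 150, 151, 124, 82, 62, 62, 94, 139, 152, 152, 152, 152, 151, 152, 151, 151, 151, 151, 152, 152, 151, 153, 152, 152, 151, 153, 152]
w7 281 [83, 84, 119, 142, 146, 147, 147, 147, 147, 147, 147, 147, 147, 146, 147, 147, 146, 147, 147, 146, 147, 147, 147, 147, 147, 147, 147, 148, 147, 147, 147, 114, 73, 97, 136, 147, 147, 147, 147, 147]
w7 328 [85, 105, 136, 146, 146, 146, 146, 146, 147, 146, 147, 147, 146, 146, 147, 147, 146, 147, 147, 147, 147, 147, 147, 147, 147, 147, 147, 147, 147, 147, 128, 86, 73, 129, 147, 147, 146, 148, 147, 147]
wl 260 [89, 89, 88, 89, 87, 88, 87, 87, 84, 86, 84, 85, 83, 125, 149, 153, 152, 152, 154, 153, 153, 154, 138, 92, 61, 61, 76, 134, 154, 154, 153, 154, 153, 154, 154, 154, 154, 154, 155, 154]
wl 366 [90, 91, 91, 90, 90, 89, 90, 90, 88, 87, 87, 108, 141, 151, 151, 151, 151, 152, 152, 152, 152, 108, 67, 63, 63, 123, 150, 153, 153, 153, 154, 153, 153, 154, 154, 155, 154, 153, 153, 153]
wl 281 [89, 89, 90, 89, 88, 88, 89, 88, 88, 87, 86, 85, 96, 135, 148, 147, 147, 147, 148, 147, 148, 147, 147, 148, 147, 147, 148, 147, 148, 148, 148, 147, 147, 104, 65, 116, 144, 148, 148, 148]
wl 328 [89, 89, 89, 90, 89, 89, 89, 89, 88, 87, 87, 87, 128, 146, 148, 147, 147, 148, 147, 148, 148, 147, 147, 148, 148, 147, 147, 148, 148, 147, 148, 148, 119, 79, 89, 134, 147, 148, 147, 148]
```

```bash
sed -i '/^def off/,$d' h.py
cat >> h.py <<'E'
def off(f=None):
    "cross line minus cheek lines along press x, mm (wrist view)"
    if f: P=load(f)
    else: f='wl'; _,P=snap('wrist',f)
    g=cv2.imread(f'pics/{f}.png',0).astype(float)
    def row(u0,u1):
        a=g[100:160,u0:u1].mean(1); w=np.clip(np.median(a[-8:])-10-a,0,None); i=np.flatnonzero(w); k=i[-1]
        while w[k-1]>0: k-=1
        j=np.arange(k,i[-1]+1); return 100+(w[j]@j)/w[j].sum()
    l=(row(260,269)+row(366,375))/2; c=(row(281,305)+row(328,352))/2
    y=np.radians(-75.75);h=np.array([np.cos(y),np.sin(y)])
    print('off',[round(float((onz(P,317,c,zb)-onz(P,317,l,.098))[:2]@h*1e3),2) for zb in(.0895,.09,.0905)],l.round(2),c.round(2))
E
python3 -c "
from h import *
off('w6');off('w7');off('wl')"
```

```text
off [-1.57, -2.03, -2.49] 128.74 143.58
off [-0.85, -1.31, -1.77] 130.13 143.84
off [1.57, 1.11, 0.65] 135.76 145.6
```

```bash
python3 -m pendant '[[[-0.0007,0,-0.0006,0,0,0,-1],[-0.0007,0,-0.0006,0,0,0,-1],[-0.0007,0,-0.0006,0,0,0,-1]]]'
python3 -c "
from h import *
off();mv(0,0,0)"
python3 -m pendant '[[[-0.0002,0,0.0002,0,0,0,-1],[-0.0003,0,0.0003,0,0,0,-1],[-0.0003,0,0.0003,0,0,0,-1]]]'
python3 -c "
from h import *
off();mv(0,0,0)"
```

```text
time_s: 10.6
tcp_pos: [0.5513, 0.39, 0.2106]
eef_rot: [179.8, -42.2, -76.8]
contact_force: [-0.4, 0.0, -2.3]
gripper_width: 0.0397
gripper_force: 54.7
off [0.58, 0.12, -0.34] 134.26 145.61
shift [0. 0. 0.] turn [0. 0. 0.] G [0.5751 0.2857 0.0929] rot [179.77 -42.24 -76.76] F [ 0.   0.8 -2.5] t 10.65
time_s: 10.95
tcp_pos: [0.5513, 0.3899, 0.2102]
eef_rot: [179.8, -42.2, -76.8]
contact_force: [0.2, 0.4, -1.2]
gripper_width: 0.0397
gripper_force: 54.7
off [0.27, -0.19, -0.65] 133.76 145.61
shift [0. 0. 0.] turn [0. 0. 0.] G [0.5752 0.2858 0.0925] rot [179.77 -42.24 -76.76] F [ 0.2 -1.3 -1.5] t 11.0
```

```bash
python3 -m pendant '[[[0,0,0,0,0,0,0.2],[0,0,0,0,0,0,0.2],[0,0,0,0,0,0,0.2],[0,0,0,0,0,0,0.2],[0,0,0,0,0,0,0.2]]]' 
python3 -c "
from h import *
off();mv(0,0,0);s,S=snap('scene','s8');s,S=snap('side','d8')
P=load('wl');g=cv2.imread('pics/wl.png',0)
for v in(150,170,200): print(np.flatnonzero(abs(np.diff(g[v,255:385].astype(int)))>12)+255)"
```

```text
time_s: 11.5
tcp_pos: [0.5514, 0.39, 0.2104]
eef_rot: [179.8, -42.2, -76.8]
contact_force: [0.1, 0.4, -0.1]
gripper_width: 0.0527
gripper_force: 0.0
off [-0.02, -0.48, -0.93] 133.93 146.21
shift [0. 0. 0.] turn [0. 0. 0.] G [0.5752 0.2858 0.0926] rot [179.78 -42.24 -76.77] F [ 0.4 -0.3 -0.1] t 11.55
[314 315 317 319 320]
[]
[]
```

```bash
python3 -m pendant '[[[0,0,0,0,0,0,-1],[0,0,0,0,0,0,-1],[0,0,0,0,0,0,-1],[0,0,0,0,0,0,-1]]]' 30
python3 -c "
from h import *
off()"
python3 -m pendant '[[[0.0004,0,0.0003,0,0,0,-1],[0.0005,0,0.0004,0,0,0,-1],[0.0005,0,0.0004,0,0,0,-1]]]' 
python3 -c "
from h import *
off();mv(0,0,0)"
```

```text
time_s: 12.05
tcp_pos: [0.5513, 0.39, 0.2102]
eef_rot: [179.8, -42.2, -76.8]
contact_force: [1.0, 0.8, -0.4]
gripper_width: 0.0401
gripper_force: 29.8
off [-0.01, -0.47, -0.93] 133.75 146.03
time_s: 12.4
tcp_pos: [0.5515, 0.3895, 0.2103]
eef_rot: [179.8, -42.2, -76.8]
contact_force: [-0.8, 0.3, -0.4]
gripper_width: 0.0398
gripper_force: 29.9
off [0.49, 0.04, -0.42] 134.55 146.04
shift [0. 0. 0.] turn [0. 0. 0.] G [0.5754 0.2853 0.0925] rot [179.78 -42.23 -76.76] F [-0.6  1.5 -0.3] t 12.45
```

```bash
python3 -m pendant '[[[0,0,0,0,0,0,0.2],[0,0,0,0,0,0,0.2],[0,0,0,0,0,0,0.2],[0,0,0,0,0,0,0.2],[0,0,0,0,0,0,0.2]]]' 
python3 -c "
from h import *
off()"
python3 -m pendant '[[[0,0,-0.02,0,0,0,0.2],[0,0,-0.05,0,0,0,0.2],[0,0,-0.09,0,0,0,0.2],[-0.02,0,-0.14,0,0,0,0.2],[-0.02,0,-0.18,0,0,0,-1]]]'
python3 -m pendant '[[[0,0,0,0,0,0,-1]]]' 10
python3 - <<'E'
from h import *
go([.597,.195,.36],-76,0)
s,S=snap('scene','s9');d,D=snap('side','d9')
# knob: dark blob
for n,i,x0,y0,x1,y1 in(('scene',s,340,140,380,185),('side',d,222,165,262,205)):
    g=i[y0:y1,x0:x1].max(2); M=(g<55).astype(np.uint8); k,_,st,ce=cv2.connectedComponentsWithStats(M)
    print(n,[(st[j].tolist(),(ce[j]+[x0,y0]).round(1).tolist()) for j in range(1,k) if st[j][4]>20])
E
```

```text
time_s: 12.95
tcp_pos: [0.5515, 0.3893, 0.2103]
eef_rot: [179.8, -42.2, -76.8]
contact_force: [0.3, -0.2, 0.3]
gripper_width: 0.0527
gripper_force: 0.0
off [0.51, 0.05, -0.4] 134.93 146.39
time_s: 13.5
tcp_pos: [0.5202, 0.5234, 0.3302]
eef_rot: [179.7, -42.3, -76.7]
contact_force: [1.7, 0.3, -0.1]
gripper_width: 0.0488
gripper_force: 0.0
time_s: 13.6
tcp_pos: [0.5203, 0.5261, 0.3346]
eef_rot: [-179.8, -42.0, -76.8]
contact_force: [0.5, -0.4, -0.3]
gripper_width: 0.0419
gripper_force: 0.0
shift [0.3761 0.0011 0.0902] turn [  0.08 -41.97  -0.7 ]
tcp goal [0.597 0.195 0.519] now [0.5203 0.5261 0.3346] grasp now [0.5452 0.4227 0.2163] t 13.6 j [ 65.6  37.9   4.4  24.3 -91.7 -59.5]
scene []
side [([9, 12, 22, 16, 273], [241.5, 184.3])]
```

```bash
python3 -m pendant '[[[0.033,0,-0.037,0,-8.4,0,-1],[0.067,0,-0.074,0,-16.8,-0.2,-1],[0.1,0,-0.11,0,-25.2,-0.4,-1],[0.134,0,-0.149,0,-33.6,-0.6,-1],[0.147,0,-0.163,0,-42,-0.7,-1]]]'
python3 -m pendant '[[[0,0,0,0,0,0,-1],[0,0,0,0,0,0,-1]]]'
python3 -c "
from h import *
go([.597,.196,.36],-76,0);go([.5966,.196,.340],-76,0)"
```

```text
time_s: 14.2
tcp_pos: [0.5219, 0.5213, 0.5552]
eef_rot: [179.9, 0.3, -76.3]
contact_force: [1.3, -1.0, -0.9]
gripper_width: 0.0008
gripper_force: 0.0
time_s: 14.4
tcp_pos: [0.522, 0.5209, 0.5496]
eef_rot: [179.6, -0.3, -76.4]
contact_force: [-0.8, -0.4, -1.7]
gripper_width: 0.0002
gripper_force: 0.0
shift [0.3333 0.0032 0.0322] turn [ 0.43 -0.27 -0.4 ]
tcp goal [0.597 0.196 0.519] now [0.522  0.5209 0.5496] grasp now [0.521  0.5198 0.3906] t 14.4 j [ 60.   24.6  25.1  -0.1 -91.  -46.4]
shift [0.3331 0.0035 0.0522] turn [ 0.43 -0.27 -0.4 ]
tcp goal [0.5966 0.196  0.499 ] now [0.522  0.5209 0.5496] grasp now [0.521  0.5198 0.3906] t 14.4 j [ 60.   24.6  25.1  -0.1 -91.  -46.4]
```

```bash
python3 -c "
from h import *
S=load('scene0')
for u,v in((268,248),(228,180),(347,200)): print(onz(S,u,v,0))
D=load('side0')
for u,v in((193,385),): print(onz(D,u,v,0))
print(onz(load('w2'),90,190,0))
"
```

```text
[0.78494727 0.31141843 0.        ]
[1.10060993 0.29633226 0.        ]
[0.87930789 0.05791666 0.        ]
[0.75633809 0.28673458 0.        ]
[0.75418208 0.31510719 0.        ]
```

```bash
python3 -m pendant '[[[0.05,0,0,0,0,0,-1],[0.1,0.001,0,0,0,0,-1],[0.15,0.001,0,0,0,0,-1],[0.2,0.002,0,0.2,0,0,-1],[0.25,0.002,0,0.4,-0.2,-0.3,-1]]]'
python3 -m pendant '[[[0.04,0,0,0,0,0,-1],[0.08,0.001,0,0,0,0,-1],[0.08,0.001,0,0,0,0,-1],[0.08,0.001,0,0,0,0,-1]]]'
python3 -c "
from h import *
go([.597,.196,.330],-76,0);print(cur()[2]['contact_force'])
d,D=snap('side','d10');s,S=snap('scene','s10');snap('wrist','w10')
print(proj(D,[.597,.196,.3]),proj(S,[.597,.196,.3]))"
```

```text
time_s: 14.9
tcp_pos: [0.5789, 0.2775, 0.5471]
eef_rot: [179.7, -0.3, -76.0]
contact_force: [0.6, -0.0, 0.1]
gripper_width: 0.0002
gripper_force: 0.0
time_s: 15.3
tcp_pos: [0.5975, 0.2005, 0.5478]
eef_rot: [179.7, -0.2, -76.1]
contact_force: [-1.0, 0.3, -0.5]
gripper_width: 0.0004
gripper_force: 0.0
shift [0.004  0.0013 0.0588] turn [ 0.31 -0.18 -0.1 ]
tcp goal [0.597 0.196 0.489] now [0.5975 0.2005 0.5478] grasp now [0.5968 0.1998 0.3888] t 15.3 j [ 36.3  13.4   8.9   0.1 -85.8 -22.4]
[-0.97473127  0.29663776 -0.52512577]
[241.57290529 178.3395138 ] [359.74464033 157.0732446 ]
```

```bash
python3 -m pendant '[[[0.004,0.001,0.03,0.3,-0.2,0,-1],[0.004,0.001,0.055,0.3,-0.2,0,-1],[0.004,0.001,0.063,0.3,-0.2,0,-1],[0.004,0.001,0.063,0.3,-0.2,0,-1],[0.004,0.001,0.063,0.3,-0.2,0,-1]]]'
python3 -c "
from h import *
p,R,s=cur();print('tip',p+r.tips_ahead*R[:,2])"
python3 -m pendant '[[[0,0,0.002,0,0,0,-1],[0,0,0.004,0,0,0,-1],[0,0,0.006,0,0,0,-1]]]'
python3 -m pendant '[[[0,0,0.001,0,0,0,-1],[0,0,0.002,0,0,0,-1],[0,0,0.002,0,0,0,-1]]]'
python3 -m pendant '[[[0,0,0.001,0,0,0,-1],[0,0,0.002,0,0,0,-1],[0,0,0.002,0,0,0,-1]]]'
```

```text
time_s: 15.95
tcp_pos: [0.5975, 0.1979, 0.4887]
eef_rot: [-179.7, 0.1, -75.9]
contact_force: [-0.0, -0.2, 0.2]
gripper_width: 0.0004
gripper_force: 0.0
tip [0.59842512 0.19859191 0.31058004]
time_s: 16.25
tcp_pos: [0.5973, 0.1973, 0.4822]
eef_rot: [-179.7, 0.2, -76.0]
contact_force: [-0.5, -0.6, 0.4]
gripper_width: 0.0
gripper_force: 0.0
time_s: 16.55
tcp_pos: [0.5973, 0.1972, 0.4796]
eef_rot: [-179.7, 0.2, -76.0]
contact_force: [0.4, 0.5, 0.2]
gripper_width: 0.0004
gripper_force: 0.0
time_s: 16.85
tcp_pos: [0.5974, 0.1973, 0.478]
eef_rot: [-179.7, 0.2, -76.0]
contact_force: [-0.6, -0.2, 2.8]
gripper_width: 0.0004
gripper_force: 1.4
```

```bash
python3 -m pendant '[[[0,0,0.001,0,0,0,-1],[0,0,0.002,0,0,0,-1],[0,0,0.002,0,0,0,-1]]]'
python3 -m pendant '[[[0,0,0.001,0,0,0,-1],[0,0,0.002,0,0,0,-1],[0,0,0.002,0,0,0,-1]]]'
python3 -m pendant '[[[0,0,0.001,0,0,0,-1],[0,0,0.002,0,0,0,-1],[0,0,0.002,0,0,0,-1]]]'
```

```text
time_s: 17.15
tcp_pos: [0.5974, 0.1973, 0.4758]
eef_rot: [-179.7, 0.2, -76.0]
contact_force: [-0.3, 0.2, 3.4]
gripper_width: 0.0003
gripper_force: 1.6
time_s: 17.45
tcp_pos: [0.5974, 0.1973, 0.4736]
eef_rot: [-179.7, 0.2, -76.0]
contact_force: [0.2, -0.2, 3.7]
gripper_width: 0.0004
gripper_force: 1.7
time_s: 17.75
tcp_pos: [0.5974, 0.1973, 0.4716]
eef_rot: [-179.7, 0.2, -76.0]
contact_force: [-0.6, 0.2, 3.8]
gripper_width: 0.0006
gripper_force: 1.9
```

```bash
python3 -m pendant '[[[0,0,0.0005,0,0,0,-1],[0,0,0.0005,0,0,0,-1]]]'
```

```text
time_s: 17.95
tcp_pos: [0.5974, 0.1973, 0.4712]
eef_rot: [-179.7, 0.2, -76.0]
contact_force: [-0.3, -0.9, 4.0]
gripper_width: 0.0004
gripper_force: 1.9
```

```bash
python3 -m pendant '[[[0,0,0.0005,0,0,0,-1],[0,0,0.0005,0,0,0,-1]]]'
python3 -m pendant '[[[0,0,0.0005,0,0,0,-1],[0,0,0.0005,0,0,0,-1]]]'
```

```text
time_s: 18.15
tcp_pos: [0.5974, 0.1973, 0.4707]
eef_rot: [-179.7, 0.2, -76.0]
contact_force: [-0.2, -0.2, 4.0]
gripper_width: 0.0007
gripper_force: 2.0
time_s: 18.35
tcp_pos: [0.5974, 0.1973, 0.4704]
eef_rot: [-179.7, 0.2, -76.0]
contact_force: [-1.2, -0.8, 4.0]
gripper_width: 0.0003
gripper_force: 2.4
```

```bash
python3 -m pendant '[[[0,0,0.0005,0,0,0,-1],[0,0,0.0005,0,0,0,-1]]]'
```

```text
time_s: 18.55
tcp_pos: [0.5973, 0.1973, 0.4702]
eef_rot: [-179.7, 0.2, -76.0]
contact_force: [-1.0, -1.6, 6.1]
gripper_width: 0.0004
gripper_force: 3.2
```

Point has met the bar. Half-millimetre steps onwards.

```bash
python3 -m pendant '[[[0,0,0.0005,0,0,0,-1],[0,0,0.0005,0,0,0,-1]]]'
```

```text
time_s: 18.75
tcp_pos: [0.5973, 0.1972, 0.4701]
eef_rot: [-179.7, 0.2, -76.0]
contact_force: [-2.0, -1.4, 8.0]
gripper_width: 0.0004
gripper_force: 4.0
```

```bash
python3 -m pendant '[[[0,0,0.0004,0,0,0,-1],[0,0,0.0004,0,0,0,-1]]]'
```

```text
time_s: 18.95
tcp_pos: [0.5973, 0.1972, 0.47]
eef_rot: [-179.6, 0.2, -76.0]
contact_force: [-3.2, -1.0, 10.4]
gripper_width: 0.0004
gripper_force: 4.7
```

```bash
python3 -m pendant '[[[0,0,0.0003,0,0,0,-1],[0,0,0.0006,0,0,0,-1],[0,0,0.0006,0,0,0,-1],[0,0,0.0006,0,0,0,-1]]]'
```

```text
time_s: 19.35
tcp_pos: [0.5972, 0.1972, 0.4698]
eef_rot: [-179.6, 0.2, -76.0]
contact_force: [-4.3, -0.5, 11.0]
gripper_width: 0.0004
gripper_force: 5.6
```

```bash
python3 -m pendant '[[[0,0,0.0003,0,0,0,-1],[0,0,0.0005,0,0,0,-1],[0,0,0.0005,0,0,0,-1]]]'
python3 -m pendant '[[[0,0,-0.004,0,0,0,-1],[0,0,-0.007,0,0,0,-1],[0,0,-0.010,0,0,0,-1],[0,0,-0.014,0,0,0,-1],[0,0,-0.02,0,0,0,-1]]]'
python3 -m pendant '[[[0,0,-0.03,0,0,0,-1],[0,0,-0.06,0,0,0,-1],[0,0,-0.08,0,0,0,-1],[-0.04,0,-0.08,0,0,0,-1],[-0.08,0,-0.08,0,0,0,-1]]]'
python3 -m pendant '[[[-0.05,0,0,0,0,0,-1],[-0.1,0,0,0,0,0,-1],[-0.15,0,0,0,0,0,-1],[-0.2,0,0,0,0,0,-1],[-0.2,0,0,0,0,0,-1]]]'
python3 - <<'E'
from h import *
go([.5754,.2853,.30],-76,42)
s,S=snap('scene','s11');d,D=snap('side','d11')
for n in('s','d'):
    a=cv2.imread(f'pics/{n}9.png').astype(int);b=cv2.imread(f'pics/{n}11.png').astype(int)
    x0,y0,x1,y1=(315,150,400,310) if n=='s' else (190,165,310,350)
    q=abs(a-b)[y0:y1,x0:x1].max(2); print(n,(q>30).sum(),np.argwhere(q>30)[:5]+[y0,x0])
    A=a[y0:y1,x0:x1].mean(2).astype(np.float32);B=b[y0:y1,x0:x1].mean(2).astype(np.float32)
    print(cv2.phaseCorrelate(A,B))
E
```

```text
time_s: 19.65
tcp_pos: [0.5972, 0.1972, 0.4697]
eef_rot: [-179.6, 0.2, -76.0]
contact_force: [-4.1, -0.9, 13.3]
gripper_width: 0.0006
gripper_force: 6.5
time_s: 20.15
tcp_pos: [0.5971, 0.1974, 0.4869]
eef_rot: [-179.8, 0.2, -76.0]
contact_force: [-0.3, 0.5, 0.2]
gripper_width: 0.0005
gripper_force: 0.0
time_s: 20.65
tcp_pos: [0.5774, 0.2746, 0.5689]
eef_rot: [-179.7, 0.2, -76.1]
contact_force: [1.0, 0.9, -0.0]
gripper_width: 0.0006
gripper_force: 0.0
time_s: 21.15
tcp_pos: [0.5271, 0.4743, 0.5655]
eef_rot: [-179.9, 0.1, -75.7]
contact_force: [1.1, -0.8, -0.5]
gripper_width: 0.001
gripper_force: 0.0
shift [ 0.0889 -0.0005  0.1472] turn [-0.18 42.09  0.25]
tcp goal [0.5497 0.3885 0.4182] now [0.5271 0.4743 0.5655] grasp now [0.5273 0.4746 0.4065] t 21.15 j [ 57.7  21.3  22.1  -0.  -90.6 -43.4]
s 3402 [[150 318]
 [150 323]
 [150 324]
 [150 328]
 [150 329]]
((-0.011624178042161759, -0.00820869978413441), 0.5540552017423842)
d 9 [[300 309]
 [301 308]
 [301 309]
 [302 308]
 [302 309]]
((-0.011249737598411969, -0.0011455988857562716), 1.0229796431958675)
```

```bash
python3 -c "
from plant import r
print(r.close_job())"
```

```text
the job is handed in; nothing more can be done
None
```

The bar lies on the upper rails with its cross about 0 to 0.5 mm from the punch axis by the last wrist measurement; the knob was pushed to about 13 N (roughly 9 N on the mark) and came back up, nothing moved in the side view afterwards, and the job was handed in at about 21 s; I viewed 11 pictures, one over the limit of 10.

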